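File two forming plates in a leaning slotted rack

ROBOT

A 7-joint arm with a two-finger parallel gripper is mounted at the origin on the work surface. World frame = base frame: x ahead of the robot, y to its left, z up, the work surface at z = 0. Lengths are in m, angles in rad, forces in N, time in s.
With the tool pointing down it reaches from about 0.35 to 0.9 m from the base axis. Payload 8.1 kg.
Tool frame: the origin (TCP) lies on the centre line of the jaws, within the pads' length; the fingertips stand arm.tips_ahead ahead of it and the grasp point (between the pads) lies 8 mm behind it (arm.tips_ahead is the distance from the TCP to the fingertips, in m); z points along the fingers, y is the direction in which the jaws open and shut (so a half turn about z gives the same grasp; the last joint's range is limited). The gripper opens to 92 mm and grips with 3 to 60 N. Pads are 19 mm wide; open, the fingers measure 130 mm over their backs; the gripper's body (75 mm by 190 mm) begins 47 mm behind the grasp point.
Start: joints at [1.077, 0.434, 0.025, 1.573, -0.012, 1.134, -0.075], TCP at [0.238, -0.578, 0.238] pointing down, gripper open.
Joint ranges: [-2.62, 2.62], [-0.44, 2.09], [-1.27, 1.32], [0.08, 2.57], [-1.32, 4.46], [0.12, 2], [-2.74, 2.74]. Speed limits (rad/s): [2.22, 2.22, 3.01, 3.01, 3.14, 3.14, 3.14].

INTERFACE

Orientations are given as a rotation vector (axis times angle).
In Python, from cell import arm gives the robot as it stands. The module is installed in compiled form; this text tells all that it offers.
- The arm moves only by the tool jog_arm, never from a script. Its argument "moves" is a list of rows, each an object with "twist": the turn, a rotation vector about the tool's x, y, z in units of 10 degrees (1.0 is 10 degrees), a list of three; "xyz": the shift along the tool's x, y, z in units of 60 mm (1.0 is 60 mm), a list of three; "grip": the closure, from -1 (fully open) to 1 (shut). A call has 1 to 5 rows; each row is the pose to reach, as a shift and turn from the pose commanded when the call began, along the tool's axes at that moment; what a row does not reach only later rows make up. A row lasts 1/8 s, in which the tool goes at most 62.5 mm and 10.7 degrees, less where a joint would pass 70% of its speed; a pose out of reach is approached as far as the arm can. A call with a gripper value outside its range is refused whole. The fingers move at their own pace and stop on an object; "force" is the grip in N (left out, the last holds). Time passes only in rows, so rows that repeat a pose let the fingers close. It gives the time, the measured TCP pose, the force and the opening at its end, in the units of the state.
- arm.observe(): the state, without advancing time (a new reading comes with each control period).
- arm.get_image(name): name is "scene" or "side" or "wrist"; returns the picture (480x640x3 uint8, blue, green, red); there is no depth.
- arm.camera_params(name): a dict with "mtx" (3x3 intrinsics, pixels), "k1" (the pictures are not rectified: a ray, as slopes to the right and down, at radius r is drawn at 1 + k1 r^2 times it, then the intrinsics apply), "T" (4x4, takes a point from camera to world coordinates); the wrist camera has in their place "T_tool_cam" (4x4, takes a point from camera to tool coordinates, whose origin is the TCP and whose axes are the flange's). Camera axes: x right, y down, z forward; pixel columns grow to the right and rows downward; lengths in m; the calibration is good to about 2 mm. A picture is of the moment at which its call begins: read the wrist's pose just before it. camera_params takes no time and is no camera call.
- arm.sign_off(): hands the job in, once; it reports no verdict.
The state is a dict: "clock": time; "joints": joint angles; "dq": joint speeds; "joint_efforts": joint torques, N m; "position": TCP position; "ee_rot": TCP orientation; "force": force on the tool from outside, world axes, zero at the start; "ft_torque": the same for the moment, N m; "width": opening from 0.0 (shut) to 1.0 (fully open).
Only numpy, scipy, OpenCV 4.12 (cv2) and the standard library are available. Lean on these libraries where they do the work, as an engineer would, in place of code of your own. Each camera call takes 0.05 s, during which the arm holds its last target. There are 200 camera calls.

TASK

Put the two steel forming plates from the plywood stand back into the leaning wooden rack, hanging-hole end up, each in the slot made for its thickness and slid fully home; the narrowest slot stays empty. The slots are in no fixed order, so look or feel which one takes which plate. Don't let a plate fall flat, don't disturb anything else on the bench, and let go at the end.

Things in the scene. Friction and masses are not known exactly. Their poses are not given: they have to be found in the camera images.
- plate_thick: the thicker of two loose plain steel forming plates, 60 wide x 12 thick x 100 mm tall, about 500 g (varies by 20 percent), starting upright in either groove of the stand. Origin: centre of its lower edge face; z up along its 100 mm height (through its hanging-hole end), x along the 60 mm width, y along the thickness. Symmetric under a half turn about z.
- plate_medium: the thinner of two loose plain steel forming plates, 60 wide x 8 thick x 100 mm tall, about 340 g (varies by 20 percent), starting upright in either groove of the stand. Origin: centre of its lower edge face; z up along its 100 mm height (through its hanging-hole end), x along the 60 mm width, y along the thickness. Symmetric under a half turn about z.
- rack: fixed wooden rack: dark base 115 x 190 x 12 mm with three pale slot blocks along its y, 60 mm apart. Origin: centre of the base's underside; x away from the robot at yaw 0, z up. Slots lean 35 degrees, mouths away from the robot: the way in is (-0.574, 0, -0.819) in rack axes, 45 mm deep. Slots are 5.5, 10 and 14 mm wide (along y), in unknown order; blocks alike outside (46 mm). Plates slide down by weight.
- bay_right (a point): centre of the slot floor in the right-hand (rack -y) bay of the rack (42 mm above the table). The slot here may be the 5.5, 10 or 14 mm one: not told, look or feel. It is 64 mm long in the plate's plane, closed at ends and floor, with a 2 mm bevel all round the mouth. Too narrow a slot stops a plate at the mouth; a plate that is home stands 55 mm out of it.
- bay_middle (a point): centre of the slot floor in the middle bay of the rack (42 mm above the table). The slot here may be the 5.5, 10 or 14 mm one: not told, look or feel. It is 64 mm long in the plate's plane, closed at ends and floor, with a 2 mm bevel all round the mouth. Too narrow a slot stops a plate at the mouth; a plate that is home stands 55 mm out of it.
- bay_left (a point): centre of the slot floor in the left-hand (rack +y) bay of the rack (42 mm above the table). The slot here may be the 5.5, 10 or 14 mm one: not told, look or feel. It is 64 mm long in the plate's plane, closed at ends and floor, with a 2 mm bevel all round the mouth. Too narrow a slot stops a plate at the mouth; a plate that is home stands 55 mm out of it.
- stand: fixed low plywood stand 90 x 144 x 22 mm (x, y, height) with two upright grooves along its x, at y = -45 and +45 mm, each 17 mm wide, 66 mm long, 14 mm deep (groove floor 8 mm above the table); a plate stands upright in each. Origin: centre of the underside.
- jar: loose glass jar with steel lid, 42 mm across, 62 mm tall, origin under its centre; leave alone
- bench_block: loose dark steel block 60 x 60 x 20 mm, origin under its centre; leave alone
- dish: loose white dish, 72 mm across, 30 mm tall, origin under its centre; leave alone
- hammer: loose hammer 240 mm long lying along its x; leave alone
- screwdriver: loose 200 mm screwdriver, lying along its x; leave alone
- oil: loose white plastic bottle 48 mm across, 110 mm tall, origin under its centre; leave alone
- mandrel_stub: loose upright steel cone 90 mm tall on a 44 mm foot, origin under its centre; leave alone
Not all that is in view belongs to the job. What is shaped like the plate_medium but orange is not meant.

How it is judged:
At the end, for the whole second after the job is handed in: Each plate is released and at rest fully home in a slot of the rack: the centre of its lower edge face within 6 mm of a bay's slot-floor centre, leaning 35 degrees as the slot does (29 to 41), its faces along the slot within 7 degrees. The widths allow this only with each plate in its own slot ((distance between plate_thick and bay_right below 0.006 m or distance between plate_thick and bay_middle below 0.006 m or distance between plate_thick and bay_left below 0.006 m) and angle between plate_thick's own z axis and vertical between 0.5 and 0.72 rad and angle between the y axis of each of plate_thick, plate_medium and the y axis of rack, either way round below 0.12 rad and linear speed of each of plate_thick, plate_medium below 0.02 m/s and (distance between plate_medium and bay_right below 0.006 m or distance between plate_medium and bay_middle below 0.006 m or distance between plate_medium and bay_left below 0.006 m) and angle between plate_medium's own z axis and vertical between 0.5 and 0.72 rad); the robot touches nothing.
It fails at once if a plate falls or is laid flat (leans more than 69 degrees) (angle between any of plate_thick, plate_medium's own z axis and vertical above 1.2 rad).
It fails at once if a bystander is moved more than 20 mm (distance of any of jar, bench_block, dish, hammer, screwdriver, oil, mandrel_stub from where it was at the start of the episode above 0.02 m).
It also fails if it takes over 67 s, if anything falls off the work surface, if the arm or the gripper's body presses on something with over 40 N, if the wrist force passes 120 N, or if a joint passes its speed limit or range.

## Working session

There is one attempt and no reset: what is moved stays moved. The work goes in short steps, Python scripts to look and compute and a tool call to move; the robot and the scene stay as the last step left them, time stands still between calls to the robot, and variables do not carry over. Pictures are saved under pics/ and viewed, about 8 in all and at most 12, crops included, and the job is handed in when it is done.

Besides the shell and the picture viewer there is one more tool, called after ">>>" as name(argument=value, ...) on one line, values as JSON. jog_arm: Moves the arm, as the interface text tells. Its arguments: {"type":"object","properties":{"moves":{"type":"array","items":{"type":"object","properties":{"twist":{"type":"array","items":{"type":"number"}},"xyz":{"type":"array","items":{"type":"number"}},"grip":{"type":"number"}}}},"force":{"type":"number"}},"required":["moves"]}

```bash
mkdir -p pics
python3 - <<'E'
from cell import arm
import cv2,numpy as np
for n in("scene","side"):
    cv2.imwrite(f"pics/{n}0.png",arm.get_image(n))
    p=arm.camera_params(n);print(n,p)
print(arm.camera_params("wrist"),arm.tips_ahead,arm.observe())
E
```

```text
scene {'mtx': array([[607.33899428,   0.        , 318.78707133],
       [  0.        , 607.33899428, 238.13821717],
       [  0.        ,   0.        ,   1.        ]]), 'k1': -0.05871293839279181, 'T': array([[-0.20303978,  0.78730669, -0.58217096,  1.36584243],
       [ 0.97914305,  0.16770158, -0.11469555,  0.2233916 ],
       [ 0.00733042, -0.59331641, -0.80493596,  1.13003203],
       [ 0.        ,  0.        ,  0.        ,  1.        ]])}
side {'mtx': array([[488.03981098,   0.        , 319.86334337],
       [  0.        , 488.03981098, 238.68705842],
       [  0.        ,   0.        ,   1.        ]]), 'k1': -0.039746787460708956, 'T': array([[-0.96216123, -0.189152  ,  0.19613079,  0.34058888],
       [-0.27173812,  0.61299027, -0.74189038,  0.95378126],
       [ 0.02010379, -0.76711437, -0.64119528,  0.8152219 ],
       [ 0.        ,  0.        ,  0.        ,  1.        ]])}
{'mtx': array([[431.35051838,   0.        , 321.93696392],
       [  0.        , 431.35051838, 239.88248694],
       [  0.        ,   0.        ,   1.        ]]), 'k1': -0.05841440262200386, 'T_tool_cam':
[... 350 characters left out ...]
'clock': 0.1, 'joints': array([ 1.07740638,  0.43514626,  0.02497995,  1.57398232, -0.01159554,
        1.13400077, -0.07513318]), 'dq': array([ 3.02573602e-04, -6.57215134e-04,  7.87781649e-04, -3.35736144e-03,
        1.82769126e-03,  1.02030816e-05,  1.85330774e-04]), 'joint_efforts': array([ 3.86295113e-03, -6.69118237e+01,  9.87735763e-01, -3.15141213e+01,
       -6.06954703e-02,  3.75535735e-02, -4.44106405e-06]), 'position': array([ 0.23785832, -0.57750242,  0.23703709]), 'ee_rot': array([-3.08053610e+00, -6.09530373e-01,  6.27997001e-04]), 'force': array([-0.04796961,  0.26943009, -0.23623296]), 'ft_torque': array([ 0.01063969, -0.01960414, -0.01390217]), 'width': 1.0012140080698386}
```

View pics/scene0.png

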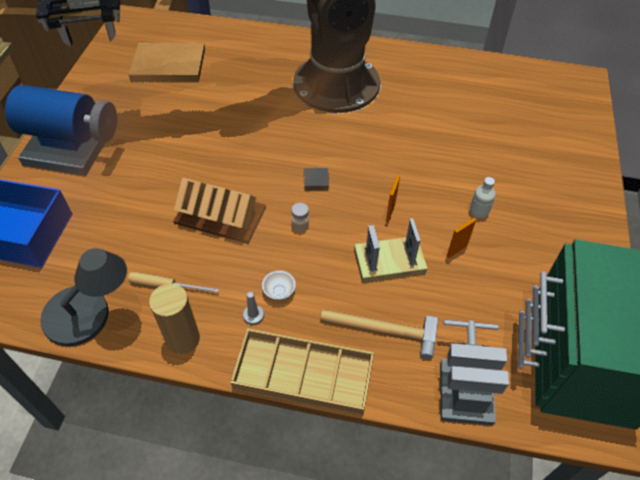

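View pics/side0.png

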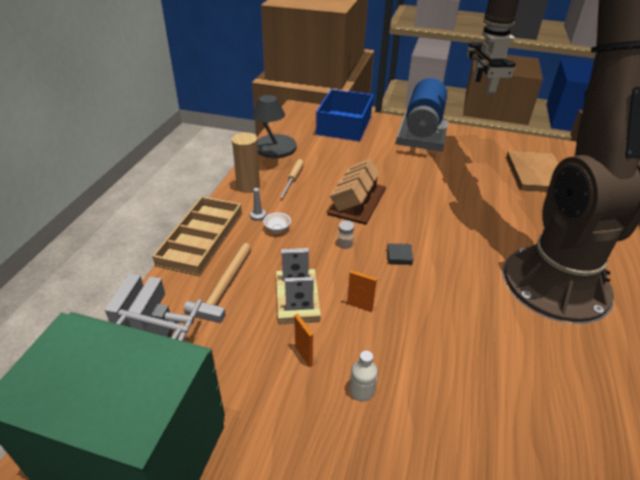

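The scene view shows the rack at (220,208) and the stand at (390,258). The grey plates stand in it at (372,248) and (412,243). Two orange look-alikes are at (393,200) and (460,240), neither of them wanted. I'll check a close crop and take rough positions.

```bash
cat > h.py <<'E'
import numpy as np,cv2
from scipy.spatial.transform import Rotation as R
from cell import arm
def ray(cam,uv,T=None):
    p=arm.camera_params(cam); K=p['mtx']
    d=np.array([p['k1'],0,0,0,0.])
    n=cv2.undistortPoints(np.float64(uv).reshape(-1,1,2),K,d).reshape(-1,2)
    T=p['T'] if T is None else T
    v=np.c_[n,np.ones(len(n))]@T[:3,:3].T
    return T[:3,3],v
def onz(cam,uv,z,T=None):
    o,v=ray(cam,uv,T); return o+v*((z-o[2])/v[:,2])[:,None]
def proj(cam,X,T=None):
    p=arm.camera_params(cam); T=p['T'] if T is None else T
    Ti=np.linalg.inv(T); 
    return cv2.projectPoints(np.float64(X).reshape(-1,1,3),cv2.Rodrigues(Ti[:3,:3])[0],Ti[:3,3],p['mtx'],np.array([p['k1'],0,0,0,0.]))[0].reshape(-1,2)
def toolT(s=None):
    s=s or arm.observe(); T=np.eye(4); T[:3,:3]=R.from_rotvec(s['ee_rot']).as_matrix(); T[:3,3]=s['position']; return T
def wristT(): return toolT()@arm.camera_params('wrist')['T_tool_cam']
def shift(target_p,target_R=None):
    """row numbers to reach a world pose from the present measured pose"""
    T=toolT(); d=T[:3,:3].T@(np.array(target_p)-T[:3,3])/.06
    t=np.zeros(3) if target_R is None else R.from_matrix(T[:3,:3].T@target_R).as_rotvec()/np.deg2rad(10)
    return d.round(3),t.round(3)
E
python3 - <<'E'
from h import *
a=cv2.imread('pics/scene0.png');b=cv2.imread('pics/side0.png')
c=lambda i,x,y,w,h:cv2.resize(i[y:y+h,x:x+w],(400,300),interpolation=cv2.INTER_CUBIC)
cv2.imwrite('pics/c1.png',np.vstack([np.hstack([c(a,165,170,108,81),c(a,340,215,108,81)]),np.hstack([c(b,310,150,100,75),c(b,260,240,100,75)])]))
# corners: stand (yellow), orange, etc.
hsv=cv2.cvtColor(a,cv2.COLOR_BGR2HSV)
print(hsv[265,392],hsv[225,205],hsv[195,200],hsv[150,250])
names=dict(rack=(220,208),jar=(300,222),block=(316,180),dish=(279,288),oil=(481,212),cone=(253,318),or1=(391,222),or2=(451,257),stand=(391,260))
for k,v in names.items(): print(k,onz('scene',[v],0.01)[0].round(3))
E
```

```text
[ 35  81 215] [ 12 153  50] [ 16 126  65] [ 15 170 178]
rack [ 0.518 -0.184  0.01 ]
jar [0.519 0.011 0.01 ]
block [0.383 0.021 0.01 ]
dish [0.705 0.007 0.01 ]
oil [0.399 0.426 0.01 ]
cone [ 0.787 -0.029  0.01 ]
or1 [0.475 0.22  0.01 ]
or2 [0.545 0.366 0.01 ]
stand [0.582 0.234 0.01 ]
```

View pics/c1.png

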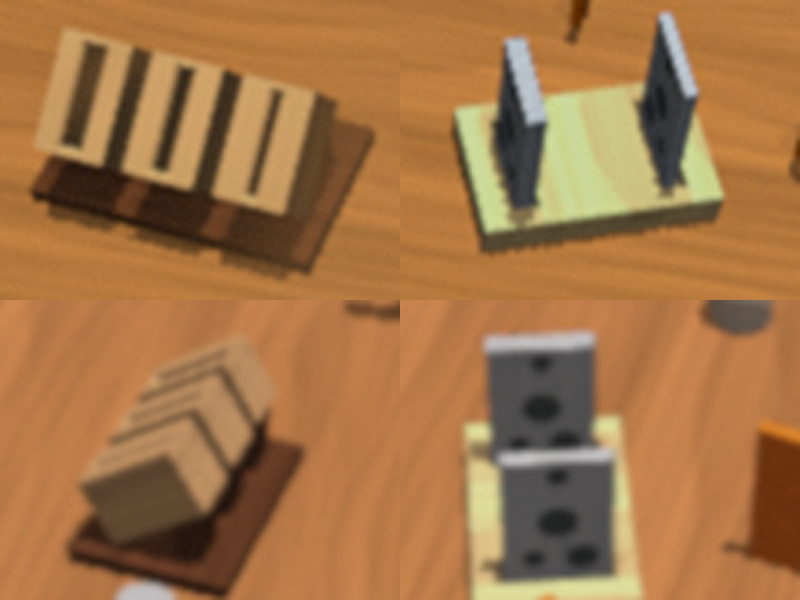

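Top left is the rack. Its slots from left to right are widest (84,96), medium (175,119) and narrow (267,142). So the 14 mm slot is bay_right, the 10 mm one is bay_middle and the 5.5 mm one is bay_left. In the stand, the left plate's top edge looks thicker than the right one's.

Run:
```python
from h import *
f=lambda P,x0,y0,s:[(x0+(u+.5)*s-.5,y0+(v+.5)*s-.5) for u,v in P]
m=onz('scene',f([(84,96),(175,119),(267,142)],165,170,.27),.0789)
print('mouth',m.round(4),np.linalg.norm(np.diff(m,axis=0),axis=1), 'yaw',np.degrees(np.arctan2(-(m[2]-m[0])[0],(m[2]-m[0])[1])))
t=onz('scene',f([(125,80),(276,55)],340,215,.27),.108)
print('tops',t.round(4),np.linalg.norm(t[1]-t[0]),'yaw',np.degrees(np.arctan2(-(t[1]-t[0])[0],(t[1]-t[0])[1])))
q=onz('scene',f([(105,40),(123,40),(145,120),(127,122),(257,14),(270,14),(295,95),(280,97)],340,215,.27),.108)
print(q.round(4)); 
# side cross-check tops: left/right ends of upper edges
s=onz('side',f([(487,345),(594,336),(500,458),(612,452)],260-100,240-75,.25),.108);print('side',s.round(4))
T=toolT();print(T.round(3))
```

```text
mouth [[ 0.5502 -0.2427  0.0789]
 [ 0.5562 -0.1823  0.0789]
 [ 0.5619 -0.1225  0.0789]] [0.06061189 0.06011333] yaw -5.548900412719006
tops [[0.5979 0.1888 0.108 ]
 [0.5622 0.2708 0.108 ]] 0.08942125163174032 yaw 23.518210355598473
[[0.572  0.1732 0.108 ]
 [0.5699 0.1834 0.108 ]
 [0.6232 0.204  0.108 ]
 [0.6266 0.1943 0.108 ]
 [0.5347 0.2566 0.108 ]
 [0.5332 0.2641 0.108 ]
 [0.5883 0.2845 0.108 ]
 [0.5915 0.2763 0.108 ]]
side [[0.6262 0.2004 0.108 ]
 [0.5724 0.176  0.108 ]
 [0.5909 0.2814 0.108 ]
 [0.5372 0.2604 0.108 ]]
[[ 0.925  0.381 -0.001  0.238]
 [ 0.381 -0.925  0.001 -0.578]
 [-0.    -0.001 -1.     0.237]
 [ 0.     0.     0.     1.   ]]
```

Spacings came out at 60.6, 60.1 and 89.4 mm, against 60 and 90 expected, and the two views agree to about 3 mm. Next I move above the left plate.

```bash
cat >> h.py <<'E'
def Rz(yaw,tilt=0):
    """tool axes: x along the yaw heading, pointing down; tilt leans the tool z back along -heading"""
    c,s=np.cos(np.radians(yaw)),np.sin(np.radians(yaw)); X=np.array([c,s,0]);Y=np.array([s,-c,0]);Z=np.array([0,0,-1.])
    t=np.radians(tilt); z=np.cos(t)*Z-np.sin(t)*X; x=np.cos(t)*X+np.sin(t)*Z
    return np.c_[x,Y,z]
E
python3 - <<'E'
from h import *
print(shift([.598,.189,.24],Rz(23.5)))
E
```

```text
(array([10.415, -9.527, -0.038]), array([-0.008,  0.001, -0.112]))
```

>>> jog_arm(moves=[{"xyz": [3.5, -3.2, 0], "twist": [0, 0, -0.1], "grip": -1}, {"xyz": [3.5, -3.2, 0], "twist": [0, 0, -0.1], "grip": -1}, {"xyz": [3.5, -3.2, 0], "twist": [0, 0, -0.1], "grip": -1}, {"xyz": [3.5, -3.2, 0], "twist": [0, 0, -0.1], "grip": -1}, {"xyz": [3.5, -3.2, 0], "twist": [0, 0, -0.1], "grip": -1}], force=30)

```text
clock: 0.72
position: [0.3602, -0.317, 0.2376]
ee_rot: [-3.074, -0.642, -0.0]
force: [0.4, 0.3, 0.3]
width: 1.002
```

>>> jog_arm(moves=[{"xyz": [3.5, -3.2, 0], "grip": -1}, {"xyz": [3.5, -3.2, 0], "grip": -1}, {"xyz": [3.5, -3.2, 0], "grip": -1}, {"xyz": [3.5, -3.2, 0], "grip": -1}, {"xyz": [3.5, -3.2, 0], "grip": -1}])

```text
invalid input at $.moves[0]: expected keys twist, xyz, grip
```

>>> jog_arm(moves=[{"xyz": [3.4, -3.1, 0], "grip": -1}, {"xyz": [3.4, -3.1, 0], "grip": -1}, {"xyz": [3.4, -3.1, 0], "grip": -1}, {"xyz": [3.4, -3.1, 0], "grip": -1}, {"xyz": [3.4, -3.1, 0], "grip": -1}])

```text
invalid input at $.moves[0]: expected keys twist, xyz, grip
```

Run:
```python
from h import *
T=wristT(); im=arm.get_image('wrist'); cv2.imwrite('pics/w1.png',im); np.save('w1T.npy',T)
s=arm.observe();print(s['clock'],s['position'],s['force'],s['joints'].round(2),s['width'])
print(shift([.598,.189,.24],Rz(23.5)))
print(proj('wrist',[[.598,.189,.108],[.562,.271,.108]],T))
```

```text
0.775 [ 0.36209034 -0.31360082  0.23765188] [ 2.09507232  4.29744208 -0.98787483] [ 0.7   0.21 -0.11  1.91  0.02  1.03 -0.58] 0.9994819076445304
(array([ 6.977, -6.079, -0.015]), array([-0.012, -0.01 ,  0.029]))
[[ -50.92513538 -175.41485646]
 [  22.82860061  -27.9711843 ]]
```

View pics/w1.png

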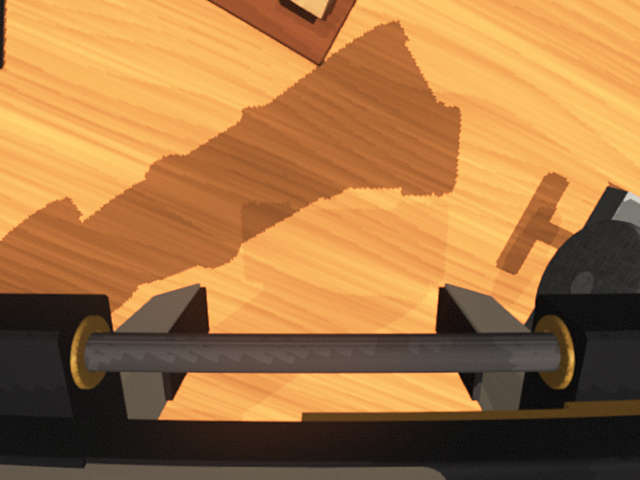

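The wrist view only shows bare table and a corner of the rack at (320,60), because two of the calls were refused for missing the twist key. I'll continue the approach.

>>> jog_arm(moves=[{"xyz": [3.5, -3.1, 0], "twist": [0, 0, 0], "grip": -1}, {"xyz": [3.5, -3.1, 0], "twist": [0, 0, 0], "grip": -1}, {"xyz": [3.5, -3.1, 0], "twist": [0, 0, 0], "grip": -1}, {"xyz": [3.5, -3.1, 0], "twist": [0, 0, 0], "grip": -1}, {"xyz": [3.5, -3.1, 0], "twist": [0, 0, 0], "grip": -1}])

```text
clock: 1.4
position: [0.4789, -0.0628, 0.2377]
ee_rot: [-3.074, -0.643, -0.001]
force: [0.1, -1.5, -0.2]
width: 1.002
```

>>> jog_arm(moves=[{"xyz": [3.4, -2.9, 0], "twist": [0, 0, 0], "grip": -1}, {"xyz": [3.4, -2.9, 0], "twist": [0, 0, 0], "grip": -1}, {"xyz": [3.4, -2.9, 0], "twist": [0, 0, 0], "grip": -1}, {"xyz": [3.4, -2.9, 0], "twist": [0, 0, 0], "grip": -0.3}, {"xyz": [3.4, -2.9, 0], "twist": [0, 0, 0], "grip": -0.3}])

```text
clock: 2.02
position: [0.5964, 0.1789, 0.237]
ee_rot: [-3.073, -0.644, 0.001]
force: [-0.7, -0.6, -0.3]
width: 0.83
```

Run:
```python
from h import *
T=wristT(); im=arm.get_image('wrist'); cv2.imwrite('pics/w2.png',im); np.save('w2T.npy',T)
s=arm.observe();print(s['clock'],s['position'],s['force'],s['joints'].round(2),s['width'])
print(shift([.598,.189,.24],Rz(23.5)))
print(proj('wrist',[[.598,.189,.108],[.562,.271,.108]],T))
```

```text
2.075 [0.59666303 0.17912837 0.23681175] [0.60517114 2.18618512 0.34114786] [-0.13  0.46 -0.36  1.55  0.17  1.16 -1.68] 0.7879274112663518
(array([ 0.086, -0.142, -0.053]), array([-0.014,  0.   ,  0.016]))
[[309.98991248 224.63986535]
 [175.4256478  224.68766207]]
```

View pics/w2.png

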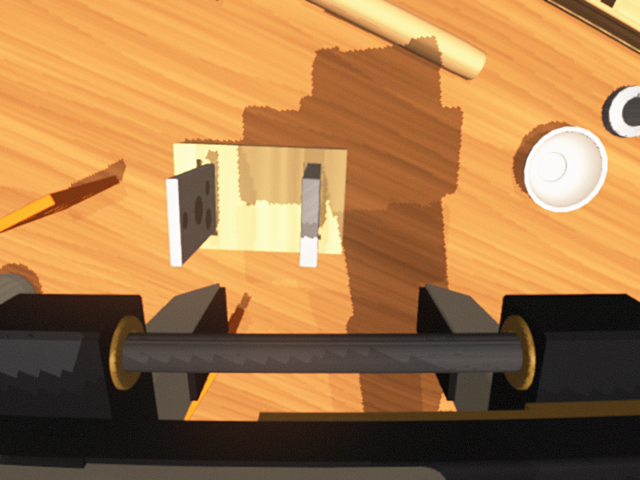

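The wrist view shows the thick-looking plate's top edge at columns 301–317 (rows 165–266) and the thinner one at 167–182 (rows 180–265). I'll read the edges as numbers.

Run:
```python
from h import *
im=cv2.imread('pics/w2.png');g=im.astype(int)
for r in (180,225,245,258): print(r,[tuple(x) if 0 else int(x[0]) for x in g[r,292:328]],'|',[int(x[0]) for x in g[r,162:190]])
for c in(308,312):print(c,[int(x[0]) for x in g[155:175,c]],[int(x[0]) for x in g[255:275,c]])
T=np.load('w2T.npy')
```

```text
180 [110, 112, 110, 113, 112, 116, 116, 114, 117, 112, 136, 159, 167, 164, 161, 163, 164, 163, 162, 163, 162, 160, 160, 162, 157, 161, 156, 140, 113, 102, 100, 95, 89, 92, 95, 106] | [94, 91, 91, 129, 214, 250, 249, 249, 250, 251, 253, 253, 253, 255, 251, 199, 99, 65, 69, 69, 69, 68, 71, 72, 70, 72, 71, 69]
225 [176, 173, 170, 176, 179, 184, 186, 189, 153, 128, 134, 141, 141, 142, 141, 146, 144, 140, 144, 139, 141, 136, 139, 141, 145, 132, 101, 85, 93, 102, 114, 144, 167, 172, 169, 167] | [101, 100, 99, 98, 96, 112, 190, 243, 248, 246, 246, 247, 248, 249, 249, 251, 248, 212, 125, 73, 55, 46, 38, 40, 42, 63, 70, 67]
245 [177, 171, 175, 176, 179, 186, 181, 165, 207, 242, 247, 246, 246, 247, 246, 245, 246, 245, 245, 246, 245, 245, 245, 246, 235, 181, 152, 165, 171, 173, 170, 170, 174, 180, 182, 184] | [93, 92, 97, 97, 95, 89, 110, 184, 243, 248, 247, 247, 248, 248, 249, 249, 250, 249, 208, 122, 70, 63, 69, 69, 67, 68, 70, 69]
258 [94, 93, 90, 91, 88, 92, 96, 144, 222, 244, 242, 242, 242, 243, 243, 244, 244, 244, 245, 242, 243, 244, 245, 243, 227, 159, 102, 91, 93, 93, 95, 97, 90, 92, 98, 94] | [91, 88, 97, 98, 102, 104, 99, 113, 199, 247, 249, 247, 248, 247, 247, 247, 248, 249, 243, 173, 85, 61, 68, 64, 68, 66, 75, 89]
308 [106, 104, 107, 106, 106, 106, 106, 97, 79, 70, 68, 70, 69, 67, 70, 66, 66, 69, 68, 66] [241, 243, 244, 244, 243, 243, 242, 243, 242, 246, 248, 206, 117, 89, 86, 87, 91, 88, 91, 92]
312 [106, 109, 105, 105, 106, 105, 107, 100, 79, 68, 63, 64, 65, 65, 66, 68, 68, 70, 70, 66] [244, 244, 243, 243, 243, 242, 242, 244, 245, 247, 247, 219, 137, 94, 89, 89, 90, 85, 87, 92]
```

Run:
```python
from h import *
T=np.load('w2T.npy')
P=onz('wrist',[(310.6,180),(308.1,258),(308,266.3),(301.7,180),(319.5,180),(171.3,180),(174.7,245),(177,265)],.108,T);print(P.round(4))
for a,b in((0,1),(5,6)):
    d=P[a]-P[b];print('yaw',np.degrees(np.arctan2(d[1],d[0])))
print(np.linalg.norm(P[3]-P[4]))
ax=np.array([np.cos(np.radians(23.5)),np.sin(np.radians(23.5)),0])
print('thick centre via near end',P[2]+.03*ax,'med',P[7]+.03*ax)
```

```text
[[0.6253 0.2003 0.108 ]
 [0.5762 0.181  0.108 ]
 [0.5707 0.1787 0.108 ]
 [0.623  0.2055 0.108 ]
 [0.6276 0.1951 0.108 ]
 [0.5892 0.283  0.108 ]
 [0.5484 0.267  0.108 ]
 [0.5354 0.261  0.108 ]]
yaw 21.45664361528845
yaw 21.38056828243072
0.0114308994913529
thick centre via near end [0.59824063 0.1907112  0.108     ] med [0.56293136 0.27301008 0.108     ]
```

Run:
```python
from h import *
print(shift([.598,.190,.078],Rz(22.7)))
```

```text
(array([ 0.093, -0.151,  2.647]), array([-0.014,  0.   ,  0.096]))
```

>>> jog_arm(moves=[{"xyz": [0.09, -0.15, 0.5], "twist": [0, 0, 0.1], "grip": -0.3}, {"xyz": [0.09, -0.15, 1.2], "twist": [0, 0, 0.1], "grip": -0.3}, {"xyz": [0.09, -0.15, 1.9], "twist": [0, 0, 0.1], "grip": -0.3}, {"xyz": [0.09, -0.15, 2.4], "twist": [0, 0, 0.1], "grip": -0.3}, {"xyz": [0.09, -0.15, 2.65], "twist": [0, 0, 0.1], "grip": -0.3}])

```text
clock: 2.7
position: [0.5967, 0.1824, 0.077]
ee_rot: [3.081, 0.607, -0.004]
force: [1.3, -0.7, 0.0]
width: 0.652
```

>>> jog_arm(moves=[{"xyz": [0, 0, 0], "twist": [0, 0, 0], "grip": 0.4}, {"xyz": [0, 0, 0], "twist": [0, 0, 0], "grip": 1}, {"xyz": [0, 0, 0], "twist": [0, 0, 0], "grip": 1}, {"xyz": [0, 0, 0], "twist": [0, 0, 0], "grip": 1}, {"xyz": [0, 0, 0], "twist": [0, 0, 0], "grip": 1}])

```text
clock: 3.32
position: [0.5977, 0.185, 0.0791]
ee_rot: [-3.082, -0.61, -0.001]
force: [-0.0, -0.1, 0.1]
width: 0.153
```

>>> jog_arm(moves=[{"xyz": [0, 0, 0], "twist": [0, 0, 0], "grip": 1}, {"xyz": [0, 0, 0], "twist": [0, 0, 0], "grip": 1}, {"xyz": [0, 0, 0], "twist": [0, 0, 0], "grip": 1}])

```text
clock: 3.7
position: [0.5973, 0.1862, 0.0789]
ee_rot: [-3.08, -0.611, -0.0]
force: [-1.9, 5.3, 0.4]
width: 0.131
```

Opening is 12.05 mm, so this is the thick plate. I'm lifting it.

>>> jog_arm(moves=[{"xyz": [0, 0, -0.3], "twist": [0, 0, 0], "grip": 1}, {"xyz": [0, 0, -0.8], "twist": [0, 0, 0], "grip": 1}, {"xyz": [0, 0, -1.6], "twist": [0, 0, 0], "grip": 1}, {"xyz": [0, 0, -2.4], "twist": [0, 0, 0], "grip": 1}, {"xyz": [0, 0, -3.0], "twist": [0, 0, 0], "grip": 1}], force=45)

```text
clock: 4.32
position: [0.5975, 0.1836, 0.26]
ee_rot: [3.081, 0.608, -0.001]
force: [0.4, -0.2, -6.3]
width: 0.123
```

Run:
```python
from h import *
yaw=-5.5;X=np.array([np.cos(np.radians(yaw)),np.sin(np.radians(yaw)),0]);Zp=-Rz(yaw,35)[:,2]
m=np.array([.5502,-.2427,.0789])
# TCP on plate axis: grasp 22 below top => TCP 30 below top => 70mm above lower edge
print('Zp',Zp,'pre',m+Zp*(.07+.04),'home',m+Zp*(.07-.045))
print(shift(m+Zp*.11,Rz(yaw,35)),shift([.60,-.16,.27],Rz(yaw,0)))
print(arm.observe()['position'],arm.observe()['joints'].round(2),arm.observe()['width'])
```

```text
Zp [ 0.5709358  -0.05497487  0.81915204] pre [ 0.61300294 -0.24874724  0.16900672] home [ 0.5644734  -0.24407437  0.0993788 ]
(array([-2.5  ,  6.761,  1.526]), array([ 0.858, -3.428,  2.694])) (array([-2.139,  5.313, -0.159]), array([8.000e-03, 2.000e-03, 2.784e+00]))
[0.59754038 0.1836033  0.25996154] [-0.14  0.45 -0.36  1.52  0.16  1.21 -1.71] 0.12340932565067445
```

>>> jog_arm(moves=[{"xyz": [-0.2, 0.7, -0.1], "twist": [0, 0, 0.5], "grip": 1}, {"xyz": [-0.4, 1.5, -0.1], "twist": [0, 0, 1.0], "grip": 1}, {"xyz": [-0.6, 2.3, -0.1], "twist": [0, 0, 1.6], "grip": 1}, {"xyz": [-0.8, 3.1, -0.1], "twist": [0, 0, 2.2], "grip": 1}, {"xyz": [-1.0, 3.9, -0.1], "twist": [0, 0, 2.8], "grip": 1}])

```text
clock: 4.95
position: [0.6303, -0.0571, 0.2636]
ee_rot: [3.136, -0.16, -0.004]
force: [0.7, 0.9, -6.1]
width: 0.13
```

Run:
```python
from h import *
print(shift([.66,-.253,.25],Rz(-5.5,0)),shift([.66,-.253,.25],Rz(-5.5,35)),toolT().round(3)[:3])
```

```text
(array([0.825, 3.197, 0.23 ]), array([ 0.009,  0.014, -0.035])) (array([0.825, 3.197, 0.23 ]), array([-2.000e-03, -3.486e+00, -3.700e-02])) [[ 0.995 -0.102 -0.003  0.63 ]
 [-0.102 -0.995 -0.001 -0.057]
 [-0.002  0.002 -1.     0.264]]
```

>>> jog_arm(moves=[{"xyz": [0.2, 0.6, 0], "twist": [0, -0.5, 0], "grip": 1}, {"xyz": [0.4, 1.3, 0], "twist": [0, -1.2, 0], "grip": 1}, {"xyz": [0.6, 2.0, 0], "twist": [0, -1.9, 0], "grip": 1}, {"xyz": [0.8, 2.7, 0.1], "twist": [0, -2.7, 0], "grip": 1}, {"xyz": [0.8, 3.2, 0.1], "twist": [0, -3.5, 0], "grip": 1}])

```text
clock: 5.58
position: [0.6563, -0.2355, 0.2456]
ee_rot: [-3.005, 0.159, 0.803]
force: [-0.6, 0.5, -8.8]
width: 0.127
```

>>> jog_arm(moves=[{"xyz": [0, 0, 0], "twist": [0, 0, 0], "grip": 1}, {"xyz": [0, 0, 0], "twist": [0, 0, 0], "grip": 1}, {"xyz": [0, 0, 0], "twist": [0, 0, 0], "grip": 1}])

```text
clock: 5.95
position: [0.6571, -0.2308, 0.2554]
ee_rot: [-3.012, 0.153, 0.781]
force: [-0.5, 0.0, -5.8]
width: 0.131
```

Run:
```python
from h import *
T=wristT(); im=arm.get_image('wrist'); cv2.imwrite('pics/w3.png',im); np.save('w3T.npy',T)
cv2.imwrite('pics/s3.png',arm.get_image('scene'))
s=arm.observe();print(s['clock'],s['position'],s['force'],s['joints'].round(2),s['width'])
Zp=-Rz(-5.5,35)[:,2];m=np.array([.5502,-.2427,.0789])
print(shift(m+Zp*.11,Rz(-5.5,35)))
print(proj('wrist',[[.5502,-.2427,.0789],[.5562,-.1823,.0789],[.5619,-.1225,.0789]],T))
```

```text
6.05 [ 0.65686581 -0.2314379   0.25523807] [-0.83748345 -0.27617272 -5.66021159] [ 0.17  0.91  0.17  0.78 -0.04  1.96 -1.37] 0.12735807967535379
(array([0.09 , 0.362, 1.595]), array([-0.02 , -0.589, -0.032]))
[[349.51405712 215.72500439]
 [277.05975478 215.83089252]
 [205.88865903 216.2256821 ]]
```

View pics/w3.png

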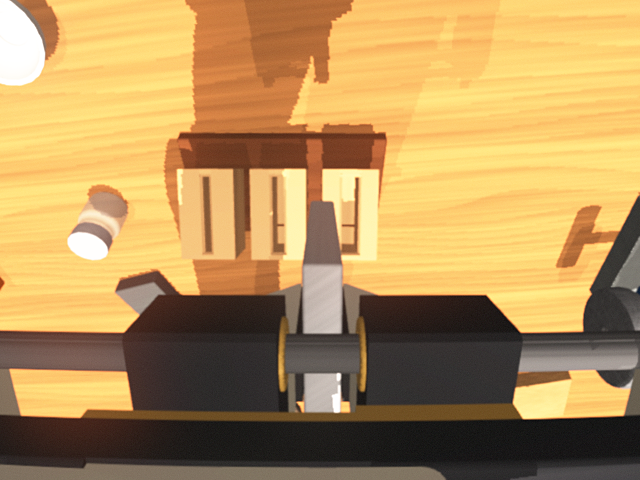

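The rack, seen from above the mouths, has the narrow slot at (208,215), the medium at (279,215) and the wide at (349,215). My predictions were (206,216), (277,216) and (350,216), so they match. The plate's lower edge is at (322,203). Joint 6 is near its limit, so the tilt is only 29° for now. It should gain tilt lower down.

>>> jog_arm(moves=[{"xyz": [0, 0.3, 0.3], "twist": [0, 0, 0], "grip": 1}, {"xyz": [0, 0.36, 0.7], "twist": [0, -0.2, 0], "grip": 1}, {"xyz": [0.05, 0.36, 1.1], "twist": [0, -0.4, 0], "grip": 1}, {"xyz": [0.09, 0.36, 1.4], "twist": [0, -0.6, 0], "grip": 1}, {"xyz": [0.09, 0.36, 1.4], "twist": [0, -0.6, 0], "grip": 1}])

```text
clock: 6.68
position: [0.6176, -0.2495, 0.1754]
ee_rot: [-2.959, 0.153, 0.947]
force: [0.5, 0.1, -5.1]
width: 0.127
```

Run:
```python
from h import *
T=wristT(); im=arm.get_image('wrist'); cv2.imwrite('pics/w4.png',im); np.save('w4T.npy',T)
s=arm.observe();print(s['clock'],s['position'],s['force'],s['joints'].round(3),s['width'])
Zp=-Rz(-5.5,35)[:,2];m=np.array([.5502,-.2427,.0789])
print(shift(m+Zp*.09,Rz(-5.5,35)),np.degrees(np.arccos(-toolT()[2,2])))
print(proj('wrist',[[.5502,-.2427,.0789],[.5562,-.1823,.0789],[.5619,-.1225,.0789]],T))
cv2.imwrite('pics/w4c.png',cv2.resize(im[130:330,200:440],(720,600),interpolation=cv2.INTER_CUBIC))
```

```text
6.725 [ 0.61831764 -0.24990096  0.17686419] [-0.23413115  0.08195309 -4.93260443] [ 0.188  0.963  0.176  0.91  -0.011  1.88  -1.341] 0.12496222937295787
(array([ 0.004, -0.009,  0.492]), array([-0.018,  0.034, -0.04 ])) 35.34336604600754
[[322.65631029 234.90110386]
 [227.75019519 235.1998222 ]
 [135.63348319 235.75253743]]
```

View pics/w4c.png

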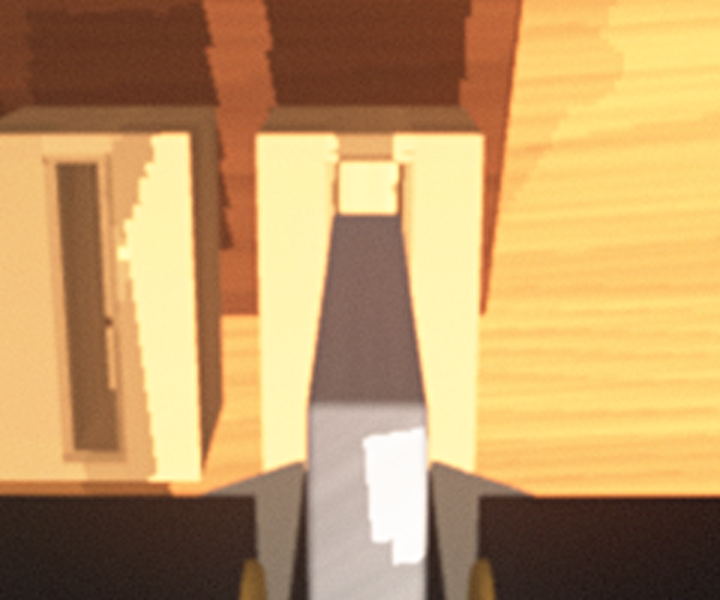

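The crop shows the plate's lower corner (333–401, row 213) centred on the wide slot (336–401), and the medium slot at its left (rows 163–450). Tilt is now 35.3°. I'll check the lengthwise fit from the same picture.

Run:
```python
from h import *
p=arm.camera_params('wrist');Tc=p['T_tool_cam'];T=np.load('w4T.npy')
f=lambda U,V:(200+(U+.5)/3-.5,130+(V+.5)/3-.5)
o,v=ray('wrist',[f(368,405),f(367,213)],Tc)
for z,d in zip((-.03,.07),v): print('corner tool xyz',o+d*(z-o[2])/d[2])
# mouth plane: through m, normal Zp
Zp=-Rz(-5.5,35)[:,2]
def onpl(uv,m):
    o,v=ray('wrist',uv,T);return o+v*((m-o)@Zp/(v@Zp))[:,None]
m2=np.array([.5562,-.1823,.0789]);m=np.array([.5502,-.2427,.0789])
P=onpl([f(77,163),f(92,450),f(78,158),f(94,458)],m2);print(P.round(4),np.linalg.norm(P[0]-P[1]),np.linalg.norm(P[2]-P[3]),P[:2].mean(0).round(4),P[2:].mean(0).round(4))
Q=onpl([f(369,160)],m);xa=Rz(-5.5,35)[:,0];print('wide far end',Q,'->centre',Q-xa*.032)
```

```text
corner tool xyz [ 0.03211575 -0.00025717 -0.03      ]
corner tool xyz [ 0.03201867 -0.00029277  0.07      ]
[[ 0.583  -0.1855  0.06  ]
 [ 0.5314 -0.1795  0.0964]
 [ 0.5838 -0.1859  0.0594]
 [ 0.5298 -0.1797  0.0975]] 0.06338656641639771 0.06630987502981468 [ 0.5572 -0.1825  0.0782] [ 0.5568 -0.1828  0.0784]
wide far end [[ 0.57727349 -0.24550017  0.05984229]] ->centre [[ 0.5511813  -0.24298778  0.07819674]]
```

Slot lengths measure 63.4 and 66.3 mm (inner and over the bevel), and the plate corner fits the tool frame with a +2 mm offset, so I'm inserting.

>>> jog_arm(moves=[{"xyz": [-0.02, 0, 0.3], "twist": [0, 0, -0.04], "grip": 1}, {"xyz": [-0.02, 0, 0.6], "twist": [0, 0, -0.04], "grip": 1}, {"xyz": [-0.02, 0, 0.8], "twist": [0, 0, -0.04], "grip": 1}, {"xyz": [-0.02, 0, 0.95], "twist": [0, 0, -0.04], "grip": 1}, {"xyz": [-0.02, 0, 1.05], "twist": [0, 0, -0.04], "grip": 1}])

```text
clock: 7.35
position: [0.5812, -0.2468, 0.1271]
ee_rot: [-2.961, 0.145, 0.94]
force: [-0.6, 0.4, -4.1]
width: 0.13
```

>>> jog_arm(moves=[{"xyz": [0, 0, 0.1], "twist": [0, 0, 0], "grip": 1}, {"xyz": [0, 0, 0.2], "twist": [0, 0, 0], "grip": 1}, {"xyz": [0, 0, 0.3], "twist": [0, 0, 0], "grip": 1}, {"xyz": [0, 0, 0.4], "twist": [0, 0, 0], "grip": 1}, {"xyz": [0, 0, 0.45], "twist": [0, 0, 0], "grip": 1}])

```text
clock: 7.98
position: [0.5652, -0.2451, 0.1047]
ee_rot: [-2.96, 0.145, 0.941]
force: [-0.2, -0.8, -5.4]
width: 0.127
```

Run:
```python
from h import *
s=arm.observe();print(s['position'],s['force'],s['joints'].round(2))
Zp=-Rz(-5.5,35)[:,2];xa=Rz(-5.5,35)[:,0];m=np.array([.5508,-.2428,.0786])
print('to home',shift(m+Zp*.025-.002*xa,Rz(-5.5,35)))
```

```text
[ 0.56517628 -0.24514211  0.10467411] [-0.24220203 -0.82638341 -5.35859224] [ 0.19  0.92  0.16  1.18  0.    1.65 -1.34]
to home (array([ 0.018, -0.016,  0.078]), array([-0.019,  0.029, -0.006]))
```

>>> jog_arm(moves=[{"xyz": [0, 0, 0.06], "twist": [0, 0, 0], "grip": 1}, {"xyz": [0, 0, 0.06], "twist": [0, 0, 0], "grip": 0.7}, {"xyz": [0, 0, 0.06], "twist": [0, 0, 0], "grip": 0.4}, {"xyz": [0, 0, 0.06], "twist": [0, 0, 0], "grip": 0.4}, {"xyz": [0, 0, 0.06], "twist": [0, 0, 0], "grip": 0.4}])

```text
clock: 8.6
position: [0.5634, -0.245, 0.1022]
ee_rot: [-2.961, 0.145, 0.941]
force: [-0.7, 1.1, -0.2]
width: 0.301
```

>>> jog_arm(moves=[{"xyz": [0, 0, -0.3], "twist": [0, 0, 0], "grip": 0.4}, {"xyz": [0, 0, -0.8], "twist": [0, 0, 0], "grip": 0.4}, {"xyz": [0, 0, -1.4], "twist": [0, 0, 0], "grip": 0.2}, {"xyz": [0, 0, -2.0], "twist": [0, 0, 0], "grip": 0}, {"xyz": [0, 0, -2.0], "twist": [0, 0, 0], "grip": -0.2}])

```text
clock: 9.22
position: [0.6341, -0.2522, 0.2017]
ee_rot: [-2.964, 0.145, 0.935]
force: [-0.3, -0.4, -0.1]
width: 0.559
```

Run:
```python
from h import *
T=wristT(); im=arm.get_image('wrist'); cv2.imwrite('pics/w5.png',im); np.save('w5T.npy',T)
b=arm.get_image('side');c=arm.get_image('scene')
r=lambda i,x,y:cv2.resize(i[y:y+90,x:x+120],(400,300),interpolation=cv2.INTER_CUBIC)
cv2.imwrite('pics/c5.png',np.vstack([np.hstack([cv2.resize(im,(400,300)),r(im,270,170)]),np.hstack([r(c,160,150),r(b,300,120)])]))
s=arm.observe();print(s['clock'],s['position'],s['force'],s['joints'].round(2),s['width'])
print(shift([.62,-.22,.27],Rz(-5.5)))
Zp=-Rz(-5.5,35)[:,2];xa=Rz(-5.5,35)[:,0];m=np.array([.5508,-.2428,.0786])
print(proj('wrist',[m+Zp*.055+k*.03*xa for k in(-1,1)],T),proj('scene',[m+Zp*.055+k*.03*xa for k in(-1,1)]))
```

```text
9.375 [ 0.63175166 -0.25196013  0.1991703 ] [ 0.5023172   0.0450922  -0.14037998] [ 0.19  0.98  0.18  0.82 -0.01  1.95 -1.33] 0.5964473006105295
(array([-0.884, -0.513, -0.819]), array([-0.018,  3.535, -0.012]))
[[320.50336429 291.57421267]
 [320.34937843 192.84130964]] [[181.13744549 179.63719947]
 [174.31680478 206.28182775]]
```

View pics/c5.png

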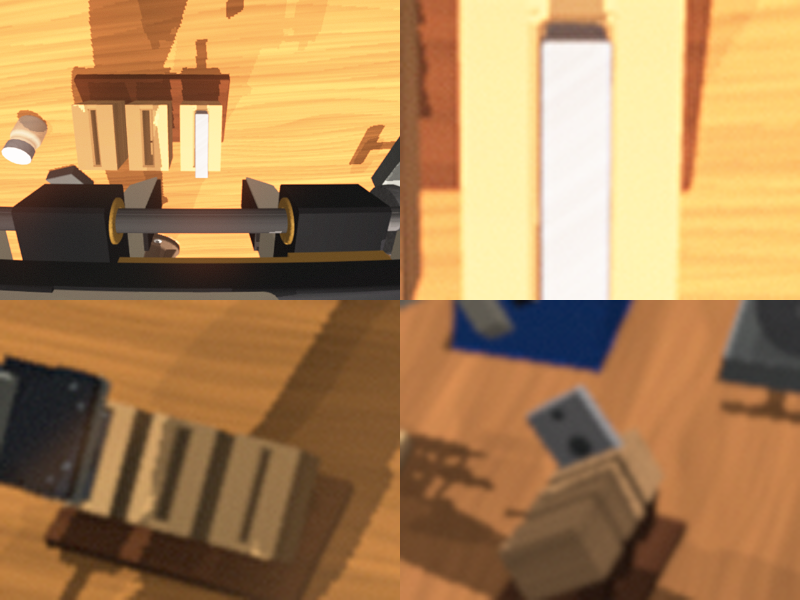

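Run:
```python
from h import *
from scipy.optimize import least_squares
im=cv2.imread('pics/w5.png').astype(int);T=np.load('w5T.npy')
print('v',[int(x) for x in im[172:200,322,0]],'v2',[int(x) for x in im[275:300,322,0]])
for r in(190,230,270): print(r,[int(x) for x in im[r,305:340,0]])
```

```text
v [116, 113, 103, 97, 89, 85, 87, 80, 82, 107, 176, 234, 241, 240, 240, 238, 238, 239, 240, 242, 243, 242, 240, 238, 238, 238, 240, 239] v2 [244, 243, 243, 244, 243, 243, 244, 247, 250, 208, 120, 95, 100, 101, 102, 106, 111, 111, 104, 103, 104, 110, 119, 121, 122]
190 [169, 172, 169, 160, 148, 137, 118, 169, 230, 240, 240, 239, 238, 237, 236, 239, 239, 240, 241, 243, 242, 243, 241, 241, 238, 240, 240, 232, 177, 150, 164, 169, 172, 174, 172]
230 [176, 174, 173, 161, 145, 138, 127, 182, 236, 245, 244, 242, 241, 241, 242, 241, 240, 240, 240, 242, 242, 244, 245, 245, 245, 245, 242, 214, 168, 165, 176, 177, 175, 176, 177]
270 [182, 182, 182, 178, 181, 179, 182, 197, 230, 241, 242, 241, 243, 241, 241, 240, 240, 240, 242, 242, 243, 244, 245, 245, 244, 247, 240, 202, 166, 176, 181, 180, 184, 181, 179]
```

Run:
```python
from h import *
from scipy.optimize import least_squares
T=np.load('w5T.npy')
Zp=-Rz(-5.5,35)[:,2];xa=Rz(-5.5,35)[:,0];m=np.array([.5508,-.2428,.0786])
g=lambda q:proj('wrist',[m+Zp*q[1]+(q[0]+k*.03)*xa for k in(1,-1)],T)[:,1]-[181.9,284.5]
print(least_squares(g,[0,.055],x_scale=.01).x)
p=lambda a,h:proj('wrist',[m+Zp*h+(a+k*.03)*xa for k in(1,-1)],T)
print(p(.002,.055),p(.002,.065))
```

```text
[0.00711286 0.06136672]
[[320.34406749 189.32606216]
 [320.4984118  288.48906752]] [[320.24943133 192.28078916]
 [320.41640312 295.06409765]]
```

Run:
```python
from h import *
from scipy.optimize import least_squares
s=arm.observe();print(s['position'],s['ee_rot'],s['dq'].round(3))
T=wristT(); im=arm.get_image('wrist').astype(int); np.save('w6T.npy',T);cv2.imwrite('pics/w6.png',im)
m=np.array([.5508,-.2428,.0786]);xa=Rz(-5.5,35)[:,0];Zp=-Rz(-5.5,35)[:,2]
ya=np.array([.0958,.9954,0])
mid=m+.06*ya
print('pred mid inner ends',proj('wrist',[mid+.032*xa,mid-.032*xa,mid],T),'wide far end',proj('wrist',[m+.032*xa],T))
c=im[:,:,0]
print('mid col',[int(x) for x in c[160:190,238]],[int(x) for x in c[250:285,238]])
print('row215',[int(x) for x in c[215,200:280]])
print('v',[int(x) for x in c[172:190,322]],'v2',[int(x) for x in c[275:290,322]])
```

```text
[ 0.63175166 -0.25196013  0.1991703 ] [-2.95950273  0.14536638  0.94282394] [ 0.001  0.    -0.002  0.017 -0.001  0.002 -0.   ]
pred mid inner ends [[232.7958553  175.52244267]
 [237.86766723 264.48446027]
 [235.35060163 221.27765608]] wide far end [[321.0611085 175.3306883]]
mid col [58, 60, 58, 58, 57, 61, 89, 122, 127, 126, 125, 125, 117, 112, 102, 93, 84, 82, 86, 81, 85, 77, 78, 79, 75, 72, 76, 74, 73, 68] [56, 59, 56, 56, 62, 53, 56, 64, 57, 58, 59, 58, 56, 68, 82, 89, 87, 93, 102, 106, 106, 108, 96, 71, 56, 58, 56, 56, 56, 55, 50, 54, 54, 53, 63]
row215 [50, 66, 113, 124, 121, 118, 121, 121, 122, 124, 122, 123, 122, 121, 122, 120, 118, 121, 120, 120, 120, 123, 125, 128, 117, 109, 106, 100, 82, 58, 51, 53, 53, 54, 57, 60, 58, 58, 53, 68, 90, 107, 102, 97, 102, 115, 122, 114, 107, 104, 105, 105, 108, 107, 112, 144, 172, 174, 171, 175, 172, 169, 173, 173, 174, 173, 169, 149, 103, 62, 57, 61, 65, 55, 60, 61, 62, 66, 61, 64]
v [108, 97, 96, 88, 87, 85, 83, 78, 93, 157, 228, 242, 240, 239, 238, 237, 237, 239] v2 [244, 243, 243, 242, 242, 242, 242, 244, 247, 244, 190, 114, 96, 99, 105][ WARN:0@2.939] global loadsave.cpp:1063 imwrite_ Unsupported depth image for selected encoder is fallbacked to CV_8U.
```

Run:
```python
import cv2
im=cv2.imread('pics/w6.png');cv2.imwrite('pics/w6c.png',cv2.resize(im[140:310,200:370],(600,600),interpolation=cv2.INTER_CUBIC))
```

```text
(no output)
```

View pics/w6c.png

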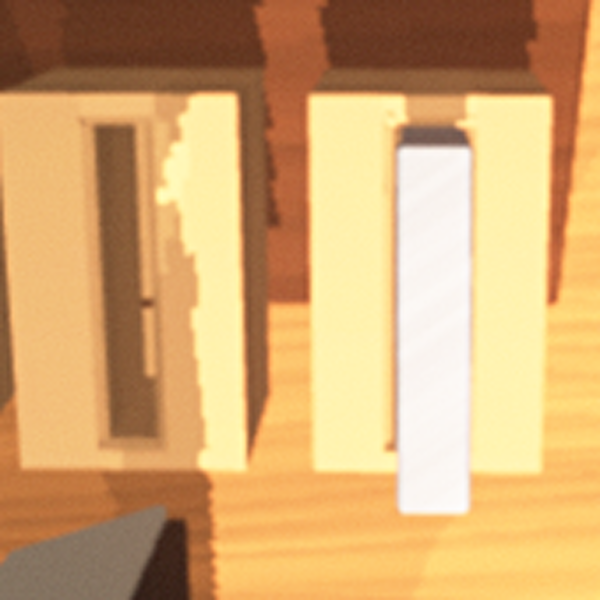

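Run:
```python
from h import *
from scipy.optimize import least_squares
T=np.load('w6T.npy');m=np.array([.5508,-.2428,.0786]);xa=Rz(-5.5,35)[:,0];Zp=-Rz(-5.5,35)[:,2]
for th in (-2,0,2,4,5,6):
    t=np.radians(th);u=np.array([np.cos(t),-np.sin(t)]);w=np.array([np.sin(t),np.cos(t)]) # plate x,z in (xa,Zp)
    W=lambda q:m+q[0]*xa+q[1]*Zp
    g=lambda q:proj('wrist',[W(q+k*.03*u) for k in(1,-1)],T)[:,1]-[180.9,285.2]
    q=least_squares(g,[0,.055],x_scale=.01).x
    print(th,'top',q.round(4),'low-x',(q-.1*w-.03*u).round(4),'low+x',(q-.1*w+.03*u).round(4))
```

```text
-2 top [0.0079 0.0644] low-x [-0.0186 -0.0366] low+x [ 0.0413 -0.0345]
0 top [0.0073 0.062 ] low-x [-0.0227 -0.038 ] low+x [ 0.0373 -0.038 ]
2 top [0.0069 0.0599] low-x [-0.0266 -0.039 ] low+x [ 0.0334 -0.0411]
4 top [0.0065 0.0581] low-x [-0.0304 -0.0395] low+x [ 0.0295 -0.0437]
5 top [0.0064 0.0573] low-x [-0.0322 -0.0397] low+x [ 0.0276 -0.0449]
6 top [0.0063 0.0566] low-x [-0.034  -0.0397] low+x [ 0.0256 -0.046 ]
```

The crop's middle slot ends match my prediction to a pixel. The plate's top edge spans rows 181–285, which fits only if the plate is seated on its +x corner but cocked about 5° within the slot's end play. That's a marginal lean of about 40°. I'll press its raised top corner down with closed fingertips.

Run:
```python
from h import *
m=np.array([.5508,-.2428,.0786]);xa=Rz(-5.5,35)[:,0];Zp=-Rz(-5.5,35)[:,2]
print(shift(m+Zp*.086-.021*xa,Rz(-5.5,35)),shift(m+Zp*.067-.021*xa,Rz(-5.5,35)))
```

```text
(array([-0.301, -0.018,  0.991]), array([-0.021,  0.037, -0.006])) (array([-0.299, -0.017,  1.308]), array([-0.021,  0.037, -0.006]))
```

>>> jog_arm(moves=[{"xyz": [-0.3, -0.02, 0], "twist": [0, 0, 0], "grip": 1}, {"xyz": [-0.3, -0.02, 0.2], "twist": [0, 0, 0], "grip": 1}, {"xyz": [-0.3, -0.02, 0.5], "twist": [0, 0, 0], "grip": 1}, {"xyz": [-0.3, -0.02, 0.8], "twist": [0, 0, 0], "grip": 1}, {"xyz": [-0.3, -0.02, 1.0], "twist": [0, 0, 0], "grip": 1}])

```text
clock: 10.05
position: [0.5821, -0.2456, 0.1604]
ee_rot: [-2.959, 0.145, 0.943]
force: [-0.7, 0.1, 0.2]
width: 0.103
```

>>> jog_arm(moves=[{"xyz": [0, 0, 0.05], "twist": [0, 0, 0], "grip": 1}, {"xyz": [0, 0, 0.1], "twist": [0, 0, 0], "grip": 1}, {"xyz": [0, 0, 0.16], "twist": [0, 0, 0], "grip": 1}, {"xyz": [0, 0, 0.21], "twist": [0, 0, 0], "grip": 1}, {"xyz": [0, 0, 0.26], "twist": [0, 0, 0], "grip": 1}])

```text
clock: 10.68
position: [0.5744, -0.2449, 0.1487]
ee_rot: [-2.961, 0.145, 0.94]
force: [0.5, -0.3, 7.8]
width: 0.008
```

Run:
```python
from h import *
m=np.array([.5508,-.2428,.0786]);xa=Rz(-5.5,35)[:,0];Zp=-Rz(-5.5,35)[:,2]
s=arm.observe();d=s['position']-m;print('tip a,h',d@xa,d@Zp-.011,s['force'],s['width'],s['joints'][5])
```

```text
tip a,h -0.02075706885801253 0.06003285329198306 [ 0.48373576 -0.27869813  7.77426613] 0.0075917365879780855 1.734845974371653
```

Contact is at h = 60.0 mm, exactly what the cocked model predicts. I'm pressing on.

>>> jog_arm(moves=[{"xyz": [0, 0, 0.03], "twist": [0, 0, 0], "grip": 1}, {"xyz": [0, 0, 0.06], "twist": [0, 0, 0], "grip": 1}, {"xyz": [0, 0, 0.08], "twist": [0, 0, 0], "grip": 1}])

```text
clock: 11.05
position: [0.5728, -0.2453, 0.1484]
ee_rot: [-2.964, 0.146, 0.936]
force: [5.5, -0.2, 27.7]
width: 0.006
```

Run:
```python
from h import *
m=np.array([.5508,-.2428,.0786]);xa=Rz(-5.5,35)[:,0];Zp=-Rz(-5.5,35)[:,2]
s=arm.observe();d=s['position']-m;print('tip a,h',d@xa,d@Zp-.011,s['force'],s['width'],s['joints'][5])
```

```text
tip a,h -0.021874590611014606 0.0589004001053781 [ 5.53513395 -0.20404109 27.71041854] 0.006196361474262532 1.7266074569845948
```

It is wedged: 28 N moved it only 1 mm. I'll push the top sideways (slot −x) from its outer edge to straighten it instead.

>>> jog_arm(moves=[{"xyz": [0, 0, -0.3], "twist": [0, 0, 0], "grip": 1}, {"xyz": [0, 0, -0.6], "twist": [0, 0, 0], "grip": 1}, {"xyz": [0.5, 0, -0.6], "twist": [0, 0, 0], "grip": 1}, {"xyz": [1.3, 0, -0.6], "twist": [0, 0, 0], "grip": 1}, {"xyz": [1.3, 0, -0.6], "twist": [0, 0, 0], "grip": 1}])

```text
clock: 11.68
position: [0.6556, -0.2519, 0.1232]
ee_rot: [-2.956, 0.142, 0.95]
force: [-0.4, -1.0, -1.2]
width: 0.005
```

```bash
cat >> h.py <<'E'
m=np.array([.5508,-.2428,.0786]);xa=Rz(-5.5,35)[:,0];Zp=-Rz(-5.5,35)[:,2]
def st(m=m):
    s=arm.observe();d=s['position']-m;print('t',s['clock'],'tip a,h',d@xa,d@Zp-.011,'F a,h',s['force']@xa,s['force']@Zp,'j6',s['joints'][5],s['width'])
E
python3 - <<'E'
from h import *
st();print(shift(m+Zp*.056+.056*xa,Rz(-5.5,35)))
E
```

```text
t 11.675 tip a,h 0.06057872820107406 0.0858461172520427 F a,h 0.4629166040268387 -1.1207607767747296 j6 1.8986486327645644 0.004572129875076295
(array([-0.069,  0.019,  0.682]), array([-0.023,  0.064,  0.006]))
```

>>> jog_arm(moves=[{"xyz": [-0.05, 0.02, 0.3], "twist": [0, 0, 0], "grip": 1}, {"xyz": [-0.05, 0.02, 0.66], "twist": [0, 0, 0], "grip": 1}, {"xyz": [-0.05, 0.02, 0.66], "twist": [0, 0, 0], "grip": 1}, {"xyz": [-0.15, 0.02, 0.66], "twist": [0, 0, 0], "grip": 1}, {"xyz": [-0.2, 0.02, 0.66], "twist": [0, 0, 0], "grip": 1}])

```text
clock: 12.3
position: [0.6237, -0.2511, 0.1053]
ee_rot: [-2.962, 0.145, 0.937]
force: [0.3, 0.2, 1.1]
width: 0.007
```

```bash
python3 -c "
from h import *
st()"
```

```text
t 12.3 tip a,h 0.04481399760899405 0.05291675683748613 F a,h -0.4098385650415693 1.0855331484067194 j6 1.7740448261171413 0.006544500577183402
```

>>> jog_arm(moves=[{"xyz": [-0.05, 0, 0], "twist": [0, 0, 0], "grip": 1}, {"xyz": [-0.1, 0, 0], "twist": [0, 0, 0], "grip": 1}, {"xyz": [-0.13, 0, 0], "twist": [0, 0, 0], "grip": 1}, {"xyz": [-0.13, 0, 0], "twist": [0, 0, 0], "grip": 1}])

```text
clock: 12.8
position: [0.6172, -0.2503, 0.1084]
ee_rot: [-2.961, 0.145, 0.939]
force: [5.1, -0.1, 1.0]
width: 0.002
```

```bash
python3 -c "
from h import *
st()"
```

```text
t 12.8 tip a,h 0.037579325746460536 0.05173701691961567 F a,h 3.563930529497196 3.71387774193156 j6 1.7647562484011419 0.001787816588452971
```

>>> jog_arm(moves=[{"xyz": [0.15, 0, 0], "twist": [0, 0, 0], "grip": 1}, {"xyz": [0.4, 0, -0.3], "twist": [0, 0, 0], "grip": 1}, {"xyz": [0.3, 0, -1.0], "twist": [0, 0, 0], "grip": 1}, {"xyz": [0, 0, -1.6], "twist": [0, 0, 0], "grip": 1}, {"xyz": [0, 0, -1.6], "twist": [0, 0, 0], "grip": 1}])

```text
clock: 13.42
position: [0.6665, -0.2547, 0.1851]
ee_rot: [-2.973, 0.145, 0.924]
force: [-0.0, -0.6, 0.1]
width: 0.008
```

```bash
cat > topfit.py <<'E'
from h import *
from scipy.optimize import least_squares
def fit(tag,m,thick):
    T=wristT(); im=arm.get_image('wrist'); cv2.imwrite(f'pics/{tag}.png',im)
    u=proj('wrist',[m+.055*Zp+k*.03*xa for k in(1,-1)],T); cx=u[:,0].mean()
    b=cv2.GaussianBlur(im,(3,1),0)[:,:,0].astype(float); w=b[:,int(cx)-2:int(cx)+3].mean(1)
    g=np.diff(w); e=[]
    for k,sg in((0,1),(1,-1)):
        r0=int(u[k,1]); seg=sg*g[r0-20:r0+20]; e.append(r0-20+seg.argmax()+.5)
    print('pred rows',u.round(1).tolist(),'seen',e)
    for th in(0,1,2,3,4,5):
        t=np.radians(th);x=np.array([np.cos(t),-np.sin(t)]);z=np.array([np.sin(t),np.cos(t)])
        W=lambda q:m+q[0]*xa+q[1]*Zp
        q=least_squares(lambda q:proj('wrist',[W(q+k*.03*x) for k in(1,-1)],T)[:,1]-e,[0,.055],x_scale=.01).x
        print(th,'low-x',(q-.1*z-.03*x).round(4),'low+x',(q-.1*z+.03*x).round(4))
E
python3 -c "
from topfit import *
st();fit('w7',m,.012)"
```

```text
t 13.425 tip a,h 0.0342061409330302 0.14292612161757934 F a,h -0.032939846677773874 0.12970350265014313 j6 2.003009920003428 0.008399207909704116
pred rows [[320.7, 252.8], [321.0, 342.8]] seen [np.float64(247.5), np.float64(333.5)]
0 low-x [-0.0308 -0.0591] low+x [ 0.0292 -0.0591]
1 low-x [-0.0332 -0.0604] low+x [ 0.0267 -0.0614]
2 low-x [-0.0356 -0.0615] low+x [ 0.0243 -0.0636]
3 low-x [-0.038  -0.0626] low+x [ 0.022  -0.0657]
4 low-x [-0.0403 -0.0635] low+x [ 0.0196 -0.0677]
5 low-x [-0.0425 -0.0644] low+x [ 0.0173 -0.0696]
```

Joint 6 is at its stop, so I'm moving nearer, and the rod hid the plate's near end.

>>> jog_arm(moves=[{"xyz": [-0.4, 0, 0.1], "twist": [0, 0.2, 0], "grip": 0.5}, {"xyz": [-0.8, 0, 0.2], "twist": [0, 0.2, 0], "grip": 0.2}, {"xyz": [-0.9, 0, 0.2], "twist": [0, 0.2, 0], "grip": 0}, {"xyz": [-0.9, 0, 0.2], "twist": [0, 0.2, 0], "grip": 0}])

```text
clock: 13.98
position: [0.6142, -0.2489, 0.2032]
ee_rot: [-2.983, 0.145, 0.879]
force: [0.3, 0.7, -0.4]
width: 0.392
```

```bash
python3 -c "
from topfit import *
st();fit('w8',m,.012)"
```

```text
t 13.975 tip a,h -0.01928203923338523 0.1275673652081475 F a,h 0.42652477864369753 -0.1670127840469975 j6 1.8541420507423378 0.3919737818979855
pred rows [[322.6, 169.6], [322.6, 276.0]] seen [np.float64(162.5), np.float64(270.5)]
0 low-x [-0.0261 -0.043 ] low+x [ 0.0339 -0.043 ]
1 low-x [-0.0279 -0.0432] low+x [ 0.0321 -0.0443]
2 low-x [-0.0297 -0.0433] low+x [ 0.0303 -0.0454]
3 low-x [-0.0315 -0.0433] low+x [ 0.0284 -0.0465]
4 low-x [-0.0332 -0.0432] low+x [ 0.0266 -0.0474]
5 low-x [-0.0349 -0.043 ] low+x [ 0.0248 -0.0482]
```

The plate is now within about 1° and seated. Its lower edge is roughly (+2, +1) mm from the floor centre. On to the medium plate.

```bash
python3 -c "
from h import *
print(shift([.60,-.05,.27],Rz(5,0)))"
```

```text
(array([-1.078, -3.277, -0.636]), array([-0.305,  3.273, -1.025]))
```

>>> jog_arm(moves=[{"xyz": [0, 0, -0.6], "twist": [0, 0.3, 0], "grip": 0}, {"xyz": [-0.5, -0.5, -0.9], "twist": [-0.1, 1.0, -0.3], "grip": 0}, {"xyz": [-0.9, -1.4, -0.8], "twist": [-0.2, 1.9, -0.6], "grip": 0}, {"xyz": [-1.0, -2.4, -0.7], "twist": [-0.3, 2.7, -0.9], "grip": -0.2}, {"xyz": [-1.1, -3.3, -0.6], "twist": [-0.3, 3.3, -1.0], "grip": -0.3}])

```text
clock: 14.65
position: [0.5978, -0.0456, 0.27]
ee_rot: [3.138, 0.134, 0.017]
force: [0.3, 0.2, 0.1]
width: 0.633
```

```bash
python3 -c "
from h import *
st();print(shift([.563,.272,.25],Rz(22.5,0)))"
```

```text
t 14.65 tip a,h -0.08694879119348363 0.16180866616397435 F a,h 0.1302520615448636 0.2291343371704196 j6 1.163404013576578 0.6325618760584776
(array([-0.131, -5.323,  0.328]), array([ 0.014, -0.059, -1.762]))
```

>>> jog_arm(moves=[{"xyz": [-0.1, -1.0, 0], "twist": [0, 0, -0.4], "grip": -0.3}, {"xyz": [-0.1, -2.0, 0], "twist": [0, 0, -0.8], "grip": -0.3}, {"xyz": [-0.1, -3.0, 0], "twist": [0, 0, -1.2], "grip": -0.3}, {"xyz": [-0.1, -4.0, 0.1], "twist": [0, 0, -1.6], "grip": -0.3}, {"xyz": [-0.1, -5.0, 0.2], "twist": [0, 0, -1.8], "grip": -0.3}])

```text
clock: 15.28
position: [0.5671, 0.2522, 0.2564]
ee_rot: [3.077, 0.621, 0.008]
force: [0.7, -0.1, 0.1]
width: 0.651
```

>>> jog_arm(moves=[{"xyz": [0, -0.3, 0], "twist": [0, 0, 0], "grip": -0.3}, {"xyz": [0, -0.3, 0], "twist": [0, 0, 0], "grip": -0.3}, {"xyz": [0, -0.3, 0], "twist": [0, 0, 0], "grip": -0.3}])

```text
clock: 15.65
position: [0.561, 0.2641, 0.257]
ee_rot: [3.077, 0.614, 0.009]
force: [-0.2, -1.9, -0.5]
width: 0.649
```

Run:
```python
from h import *
T=wristT();im=arm.get_image('wrist');cv2.imwrite('pics/w9.png',im);g=im[:,:,0].astype(int)
c=np.array([.563,.272,.108]);ax=Rz(22.5)[:,0]
u=proj('wrist',[c,c-.03*ax,c+.03*ax],T);print(u.round(1))
x,y=u[0].astype(int)
for r in (y-15,y+15): print(r,x-20,[int(v) for v in g[r,x-20:x+20]])
y1=int(u[1,1]);print(y1-12,[int(v) for v in g[y1-12:y1+12,x]]);y2=int(u[2,1]);print(y2-12,[int(v) for v in g[y2-12:y2+12,x]])
print(toolT().round(3)[:3]);print(shift([.563,.272,.078],Rz(22.5,0)))
```

```text
[[312.3 219.7]
 [312.5 260.2]
 [312.1 177.2]]
204 292 [210, 214, 219, 219, 217, 215, 221, 220, 218, 216, 212, 194, 143, 111, 131, 162, 182, 187, 185, 185, 186, 186, 187, 193, 176, 133, 98, 107, 111, 113, 100, 98, 107, 117, 119, 120, 119, 119, 119, 118]
234 292 [208, 210, 213, 214, 214, 217, 220, 215, 215, 213, 212, 202, 182, 167, 213, 249, 252, 252, 251, 252, 253, 248, 208, 162, 146, 162, 182, 183, 181, 181, 184, 185, 184, 185, 183, 188, 185, 190, 184, 168]
248 [250, 251, 251, 250, 250, 249, 248, 248, 249, 250, 251, 253, 240, 160, 96, 89, 93, 94, 97, 97, 99, 96, 92, 98]
165 [76, 72, 74, 76, 71, 73, 77, 76, 79, 77, 76, 73, 84, 131, 175, 189, 193, 190, 190, 188, 189, 186, 183, 184]
[[ 0.924  0.383  0.006  0.561]
 [ 0.383 -0.924 -0.002  0.264]
 [ 0.005  0.005 -1.     0.257]]
(array([ 0.066, -0.126,  2.985]), array([ 0.027, -0.029,  0.004]))
```

The plate is within 1–2 px of the prediction, so I'm descending.

>>> jog_arm(moves=[{"xyz": [0.07, -0.13, 0.6], "twist": [0, 0, 0], "grip": -0.3}, {"xyz": [0.07, -0.13, 1.4], "twist": [0, 0, 0], "grip": -0.3}, {"xyz": [0.07, -0.13, 2.2], "twist": [0, 0, 0], "grip": -0.3}, {"xyz": [0.07, -0.13, 2.8], "twist": [0, 0, 0], "grip": -0.3}, {"xyz": [0.07, -0.13, 2.98], "twist": [0, 0, 0], "grip": -0.3}])

```text
clock: 16.32
position: [0.5615, 0.2725, 0.0764]
ee_rot: [3.077, 0.614, 0.004]
force: [0.3, 0.8, -0.2]
width: 0.651
```

>>> jog_arm(moves=[{"xyz": [0, 0, 0], "twist": [0, 0, 0], "grip": -0.1}, {"xyz": [0, 0, 0], "twist": [0, 0, 0], "grip": 0.4}, {"xyz": [0, 0, 0], "twist": [0, 0, 0], "grip": 1}, {"xyz": [0, 0, 0], "twist": [0, 0, 0], "grip": 1}, {"xyz": [0, 0, 0], "twist": [0, 0, 0], "grip": 1}], force=30)

```text
clock: 16.95
position: [0.562, 0.2752, 0.0785]
ee_rot: [3.078, 0.619, 0.01]
force: [-0.6, 0.3, -0.1]
width: 0.168
```

>>> jog_arm(moves=[{"xyz": [0, 0, 0], "twist": [0, 0, 0], "grip": 1}, {"xyz": [0, 0, 0], "twist": [0, 0, 0], "grip": 1}, {"xyz": [0, 0, 0], "twist": [0, 0, 0], "grip": 1}, {"xyz": [0, 0, 0], "twist": [0, 0, 0], "grip": 1}])

```text
clock: 17.45
position: [0.562, 0.275, 0.0783]
ee_rot: [3.078, 0.619, 0.009]
force: [0.1, -0.4, 3.0]
width: 0.083
```

Opening is about 8 mm, so this is the medium plate. Lifting it and carrying it over.

>>> jog_arm(moves=[{"xyz": [0, 0, -0.3], "twist": [0, 0, 0], "grip": 1}, {"xyz": [0, 0, -0.8], "twist": [0, 0, 0], "grip": 1}, {"xyz": [0, 0, -1.6], "twist": [0, 0, 0], "grip": 1}, {"xyz": [0, 0, -2.4], "twist": [0, 0, 0], "grip": 1}, {"xyz": [0, 0, -3.1], "twist": [0, 0, 0], "grip": 1}], force=45)

```text
clock: 18.08
position: [0.5604, 0.2751, 0.2669]
ee_rot: [3.078, 0.619, 0.009]
force: [0.7, -0.2, -2.0]
width: 0.086
```

>>> jog_arm(moves=[{"xyz": [-0.1, 0.7, -0.1], "twist": [0, 0, 0.4], "grip": 1}, {"xyz": [-0.3, 1.5, -0.1], "twist": [0, 0, 0.9], "grip": 1}, {"xyz": [-0.5, 2.4, -0.1], "twist": [0, 0, 1.5], "grip": 1}, {"xyz": [-0.7, 3.3, -0.1], "twist": [0, 0, 2.1], "grip": 1}, {"xyz": [-0.9, 4.2, -0.1], "twist": [0, 0, 2.8], "grip": 1}])

```text
clock: 18.7
position: [0.6079, 0.0204, 0.2717]
ee_rot: [3.138, -0.15, 0.009]
force: [1.1, 0.4, -2.6]
width: 0.083
```

```bash
cat >> h.py <<'E'
m2=np.array([.5568,-.1827,.0785])
E
python3 - <<'E'
from h import *
st();print(toolT().round(3)[:3]);print(shift(m2+Zp*.125,Rz(-5.5,34)),shift(m2+Zp*.125,Rz(-5.5,0)))
E
```

```text
t 18.7 tip a,h -0.08487053560453589 0.16528521423797188 F a,h 2.346787283028968 -1.5138122281058675 j6 1.1809349800188347 0.08257186727548997
[[ 0.995 -0.095  0.006  0.608]
 [-0.095 -0.995 -0.001  0.02 ]
 [ 0.006  0.    -1.     0.272]]
(array([0.661, 3.451, 1.518]), array([ 2.000e-03, -3.433e+00,  3.000e-03])) (array([0.661, 3.451, 1.518]), array([ 0.001, -0.033,  0.004]))
```

>>> jog_arm(moves=[{"xyz": [0.2, 0.7, 0.1], "twist": [0, -0.6, 0], "grip": 1}, {"xyz": [0.4, 1.5, 0.2], "twist": [0, -1.3, 0], "grip": 1}, {"xyz": [0.6, 2.3, 0.3], "twist": [0, -2.0, 0], "grip": 1}, {"xyz": [0.7, 3.0, 0.5], "twist": [0, -2.6, 0], "grip": 1}, {"xyz": [0.7, 3.45, 0.8], "twist": [0, -3.0, 0], "grip": 1}])

```text
clock: 19.32
position: [0.6314, -0.1906, 0.223]
ee_rot: [-3.011, 0.142, 0.801]
force: [-0.7, 0.8, -3.9]
width: 0.085
```

Run:
```python
from h import *
st(m2);print(shift(m2+Zp*.125,Rz(-5.5,35)))
```

```text
t 19.325 tip a,h -0.02146826645734682 0.15042488124152997 F a,h 1.6083542653750895 -3.596540766693879 j6 1.8309945960956673 0.08484446559236958
(array([ 0.301, -0.013,  0.637]), array([ 0.014, -0.519,  0.006]))
```

>>> jog_arm(moves=[{"xyz": [0.1, 0, 0.2], "twist": [0, -0.2, 0], "grip": 1}, {"xyz": [0.2, 0, 0.4], "twist": [0, -0.4, 0], "grip": 1}, {"xyz": [0.3, 0, 0.64], "twist": [0, -0.52, 0], "grip": 1}, {"xyz": [0.3, 0, 0.64], "twist": [0, -0.52, 0], "grip": 1}, {"xyz": [0.3, 0, 0.64], "twist": [0, -0.52, 0], "grip": 1}])

```text
clock: 19.95
position: [0.6284, -0.1874, 0.1818]
ee_rot: [-2.97, 0.136, 0.93]
force: [-0.3, -0.3, -2.4]
width: 0.083
```

Run:
```python
from h import *
T=wristT();im=arm.get_image('wrist');np.save('w10T.npy',T);cv2.imwrite('pics/w10.png',im)
st(m2);print(shift(m2+Zp*.125,Rz(-5.5,35)))
print(proj('wrist',[m2,m2+.032*xa,m2-.032*xa],T))
Tc=arm.camera_params('wrist')['T_tool_cam']
print('plate corners if centred',proj('wrist',[[.03,0,-.03],[.03,0,.07]],Tc))
cv2.imwrite('pics/w10c.png',cv2.resize(im[130:330,200:440],(720,600),interpolation=cv2.INTER_CUBIC))
```

```text
t 20.0 tip a,h -0.0005819205128687227 0.1150836245977843 F a,h 1.374407929727518 -1.3437212141133346 j6 1.8625334385964663 0.08357290519662987
(array([0.01 , 0.033, 0.018]), array([ 0.019, -0.026,  0.018]))
[[325.07791751 233.09005402]
 [325.36460332 184.44269743]
 [324.80375779 278.89602734]]
plate corners if centred [[323.22545529 271.60899168]
 [322.57591603 204.56644528]]
```

View pics/w10c.png

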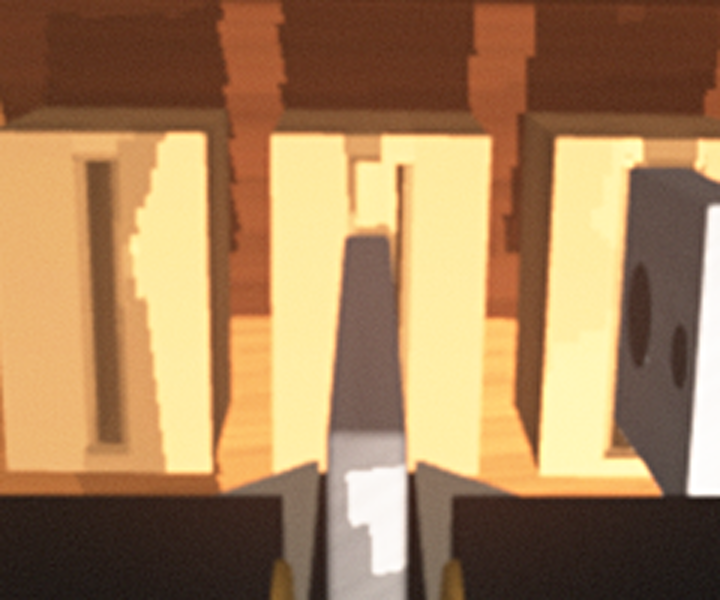

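In the crop, the plate's lower corner is at column 366 (row 237) and the slot centre at column 376. That is about 2 mm off in tool y and agrees with the computed 0.033. I'll compute the lengthwise offset.

Run:
```python
from h import *
Tc=arm.camera_params('wrist')['T_tool_cam']
f=lambda U,V:(200+(U+.5)/3-.5,130+(V+.5)/3-.5)
o,v=ray('wrist',[f(367,431),f(367,237)],Tc)
for z,d in zip((-.03,.07),v): print(o+d*(z-o[2])/d[2])
```

```text
[ 0.02946953 -0.00035422 -0.03      ]
[ 0.02785876 -0.00029421  0.07      ]
```

>>> jog_arm(moves=[{"xyz": [0.04, 0.038, 0.3], "twist": [0, 0.05, 0.02], "grip": 1}, {"xyz": [0.04, 0.038, 0.6], "twist": [0, 0.05, 0.02], "grip": 1}, {"xyz": [0.04, 0.038, 0.8], "twist": [0, 0.05, 0.02], "grip": 1}, {"xyz": [0.04, 0.038, 0.95], "twist": [0, 0.05, 0.02], "grip": 1}, {"xyz": [0.04, 0.038, 1.1], "twist": [0, 0.05, 0.02], "grip": 1}])

```text
clock: 20.62
position: [0.5924, -0.1868, 0.1254]
ee_rot: [-2.975, 0.142, 0.918]
force: [-1.1, -0.7, -3.3]
width: 0.082
```

Run:
```python
from h import *
st(m2);print(shift(m2+Zp*.025,Rz(-5.5,35)))
```

```text
t 20.625 tip a,h 0.002440175188579071 0.04801730433140847 F a,h 1.0557160014719207 -3.250465760158963 j6 1.683165935388959 0.08175150539220241
(array([-0.048, -0.013,  0.566]), array([ 0.017, -0.07 , -0.002]))
```

>>> jog_arm(moves=[{"xyz": [0, 0, 0.12], "twist": [0, 0, 0], "grip": 1}, {"xyz": [0, 0, 0.25], "twist": [0, 0, 0], "grip": 1}, {"xyz": [0, 0, 0.38], "twist": [0, 0, 0], "grip": 1}, {"xyz": [0, 0, 0.48], "twist": [0, 0, 0], "grip": 1}, {"xyz": [0, 0, 0.53], "twist": [0, 0, 0], "grip": 1}])

```text
clock: 21.25
position: [0.5743, -0.1852, 0.099]
ee_rot: [-2.974, 0.142, 0.92]
force: [4.4, 0.7, 4.9]
width: 0.084
```

```bash
python3 -c "
from h import *
st(m2);print(shift(m2+Zp*.025,Rz(-5.5,35)))"
```

```text
t 21.25 tip a,h 0.0027247937158120113 0.015874170908393655 F a,h 0.78254207386398 6.475090002780808 j6 1.6073080822881505 0.08377856900896465
(array([-0.046, -0.013,  0.031]), array([ 0.017, -0.064, -0.003]))
```

>>> jog_arm(moves=[{"xyz": [0, 0, 0.04], "twist": [0, 0, 0], "grip": 1}, {"xyz": [0, 0, 0.08], "twist": [0, 0, 0], "grip": 1}, {"xyz": [0, 0, 0.08], "twist": [0, 0, 0], "grip": 1}])

```text
clock: 21.62
position: [0.5743, -0.1851, 0.0983]
ee_rot: [-2.978, 0.141, 0.911]
force: [9.5, 1.2, 17.5]
width: 0.083
```

```bash
python3 -c "
from h import *
st(m2);print(shift(m2+Zp*.025,Rz(-5.5,35)))"
```

```text
t 21.625 tip a,h 0.003089065522809746 0.01535038045576749 F a,h -2.42683888795853 19.69098073864428 j6 1.5984032791639304 0.0829810476904576
(array([-0.052, -0.013,  0.022]), array([ 0.022, -0.099, -0.   ]))
```

It's on the floor of the slot (20 N at 1–2 mm from the computed home). I'm relaxing, releasing, and backing out along the slot.

>>> jog_arm(moves=[{"xyz": [0, 0, -0.07], "twist": [0, 0, 0], "grip": 1}, {"xyz": [0, 0, -0.07], "twist": [0, 0, 0], "grip": 0.8}, {"xyz": [0, 0, -0.07], "twist": [0, 0, 0], "grip": 0.6}, {"xyz": [0, 0, -0.07], "twist": [0, 0, 0], "grip": 0.45}, {"xyz": [0, 0, -0.07], "twist": [0, 0, 0], "grip": 0.45}])

```text
clock: 22.25
position: [0.5739, -0.1852, 0.0985]
ee_rot: [-2.974, 0.142, 0.92]
force: [0.0, 0.1, 0.3]
width: 0.272
```

>>> jog_arm(moves=[{"xyz": [0, 0, -0.3], "twist": [0, 0, 0], "grip": 0.45}, {"xyz": [0, 0, -0.8], "twist": [0, 0, 0], "grip": 0.45}, {"xyz": [-0.1, 0, -1.3], "twist": [0, 0, 0], "grip": 0.45}, {"xyz": [-0.3, 0, -1.8], "twist": [0, 0.2, 0], "grip": 0}, {"xyz": [-0.3, 0, -1.8], "twist": [0, 0.2, 0], "grip": -0.2}])

```text
clock: 22.88
position: [0.6214, -0.1901, 0.2019]
ee_rot: [-2.996, 0.144, 0.857]
force: [-0.5, -0.4, -0.8]
width: 0.44
```

>>> jog_arm(moves=[{"xyz": [0, 0, 0], "twist": [0, 0, 0], "grip": -0.2}, {"xyz": [0, 0, 0], "twist": [0, 0, 0], "grip": -0.2}])

```text
clock: 23.12
position: [0.6194, -0.189, 0.1974]
ee_rot: [-2.99, 0.143, 0.87]
force: [-0.1, -0.0, -0.0]
width: 0.59
```

```bash
python3 -c "
from topfit import *
st(m2);fit('w11',m2,.008);fit('w12',m,.012)"
```

```text
t 23.125 tip a,h -0.016622639353872544 0.12251298782562149 F a,h -0.08907492072726243 -0.10061069178345612 j6 1.8179216909492435 0.5897817948986044
pred rows [[321.6, 176.4], [321.6, 284.4]] seen [np.float64(170.5), np.float64(280.5)]
0 low-x [-0.0267 -0.0418] low+x [ 0.0333 -0.0418]
1 low-x [-0.0285 -0.0421] low+x [ 0.0315 -0.0431]
2 low-x [-0.0303 -0.0422] low+x [ 0.0297 -0.0443]
3 low-x [-0.0321 -0.0422] low+x [ 0.0278 -0.0454]
4 low-x [-0.0338 -0.0422] low+x [ 0.026  -0.0464]
5 low-x [-0.0356 -0.042 ] low+x [ 0.0242 -0.0472]
pred rows [[435.3, 177.3], [429.0, 284.6]] seen [np.float64(170.5), np.float64(279.5)]
0 low-x [-0.0263 -0.043 ] low+x [ 0.0337 -0.043 ]
1 low-x [-0.0281 -0.0432] low+x [ 0.0319 -0.0443]
2 low-x [-0.0299 -0.0434] low+x [ 0.03   -0.0455]
3 low-x [-0.0317 -0.0434] low+x [ 0.0282 -0.0465]
4 low-x [-0.0335 -0.0433] low+x [ 0.0264 -0.0475]
5 low-x [-0.0352 -0.0432] low+x [ 0.0246 -0.0484]
```

Both plates read the same, on the floor and within about 2° of the slot's lean. I'll retreat clear and take a final look.

>>> jog_arm(moves=[{"xyz": [0, 0, -0.5], "twist": [0, 0.5, 0], "grip": -0.2}, {"xyz": [0, -0.5, -1.0], "twist": [0, 1.2, 0], "grip": -0.2}, {"xyz": [0, -1.5, -1.4], "twist": [0, 2.0, 0], "grip": -0.2}, {"xyz": [0, -2.5, -1.4], "twist": [0, 2.5, 0], "grip": -0.2}, {"xyz": [0, -3.4, -1.4], "twist": [0, 2.5, 0], "grip": -0.2}])

```text
clock: 23.85
position: [0.6832, 0.0123, 0.2698]
ee_rot: [-3.127, 0.147, 0.197]
force: [-0.4, -0.1, 0.4]
width: 0.599
```

>>> jog_arm(moves=[{"xyz": [0, -1.0, 0], "twist": [0, 0, 0], "grip": -0.2}, {"xyz": [0, -2.0, 0], "twist": [0, 0, 0], "grip": -0.2}, {"xyz": [0, -2.0, 0], "twist": [0, 0, 0], "grip": -0.2}])

```text
clock: 24.22
position: [0.6944, 0.1373, 0.2666]
ee_rot: [-3.125, 0.133, 0.205]
force: [-0.2, 0.1, -0.2]
width: 0.6
```

Run:
```python
from h import *
c=arm.get_image('scene');b=arm.get_image('side');c0=cv2.imread('pics/scene0.png')
r=lambda i,x,y:cv2.resize(i[y:y+90,x:x+120],(400,300),interpolation=cv2.INTER_CUBIC)
cv2.imwrite('pics/fin.png',np.vstack([np.hstack([cv2.resize(c,(400,300)),cv2.resize(b,(400,300))]),np.hstack([r(c,160,150),r(b,300,120)])]))
for k,M in(('thick',m),('med',m2)):print(k,proj('scene',[M+.055*Zp+s*.03*xa for s in(1,-1)]).round(1).tolist(),proj('side',[M+.055*Zp+s*.03*xa for s in(1,-1)]).round(1).tolist())
print(arm.observe()['force'],arm.observe()['clock'])
```

```text
thick [[174.3, 206.3], [181.1, 179.6]] [[339.5, 153.8], [356.6, 146.6]]
med [[199.7, 212.9], [206.5, 186.0]] [[332.2, 164.0], [349.7, 156.7]]
[ 0.54092513 -0.81202308 -0.09824378] 24.325
```

View pics/fin.png

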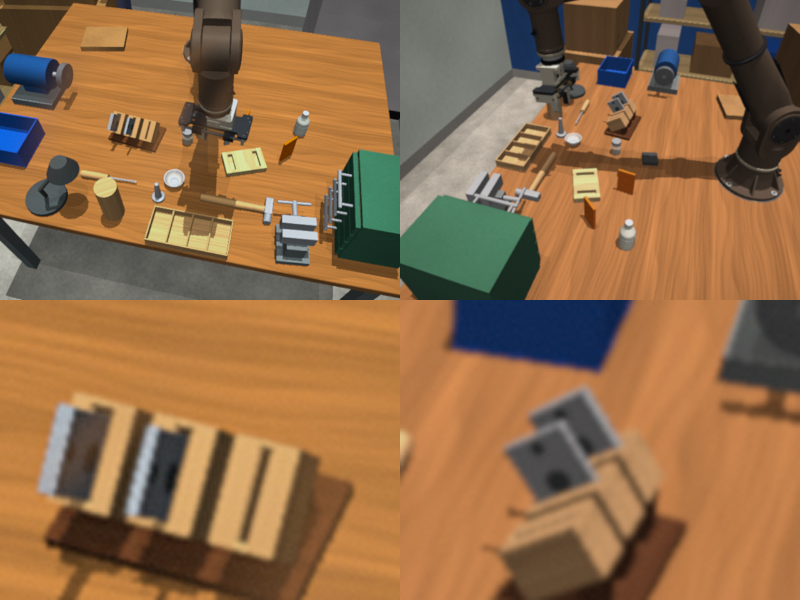

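The final view shows both plates standing alike in the wide and medium slots, with the narrow one empty. Their side-view top corners are at (339,154)/(356,146) and (332,162)/(351,156). The predicted home positions were (340,154)/(357,147) and (332,164)/(350,157). The other things on the bench look to be where they were.

```bash
python3 -c "
from cell import arm
print(arm.sign_off())"
```

```text
the job is handed in; nothing more can be done
None
```

Both plates are in the rack and released, and the job is handed in at about 24 s. The thick plate is in the 14 mm slot (bay_right), the medium plate is in the 10 mm slot (bay_middle), and the narrowest slot (bay_left) is empty.

- **Identity:** the gripper opening read about 12 mm on the thick plate and 8 mm on the medium one.
- **Seating:** wrist-camera fits put each lower edge about 2–3 mm from its slot-floor centre and within about 2° of the slot's lean. In the side view, the top corners matched the predicted home positions to about 2 px. The tool read no significant force at the end, and the bystanders look unmoved by eye.
- **Thick plate had to be straightened:** after release it was cocked about 5° in the slot. Pressing its top with about 28 N did not free it. A light sideways push of about 5 N did, and the re-check read it as home.
- **Possible fault:** joint 6 briefly read 2.003 against its stated limit of 2 while I was retreating. I moved it back at once, and nothing reported a fault.

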